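Feed the coin counter and start the count

TASK

Pour all eight coins from the scoop into the coin counter's hopper and set the empty scoop back upright on its rubber mat. Then swing the clear hopper cover shut, and only with it shut press the green start plunger fully down to its stop. Leave the other things on the counter where they stand.

Things in the scene. Friction and masses are not known exactly. Their poses are not given: they have to be found in the camera images.
- scoop: Coin scoop: steel cup with pouring lip at +x and black bar handle at -x; stands upright on the mat, full, at the start. Origin: centre of the flat underside; z up. Base 68 x 68 mm; mouth x -38 to +78, 76 wide, rim 55 high; walls and floor 3 mm. Handle bar 18 wide (y) x 16 high, x -140 to -40, mid-height z = 43; grip it near x = -75. 150 g empty; coins slide on it easily (friction about 0.3).
- scoop_lip (a point): Middle of the scoop's pouring lip, at scoop x = +78, z = 55 mm. The front wall slopes up to it from the base, about 39 degrees from upright; the other walls are nearly upright.
- scoop_mat: Dark ribbed rubber mat, 120 x 120 x 3 mm, fixed on the counter, where the scoop stands and belongs. Origin: centre of its underside; the scoop's origin is 3 mm above it when it stands there.
- coin_counter: Light grey coin counting machine, fixed; 180 deep (x) x 160 wide (y) mm. Origin: centre of its underside; x from its front to its back, z up. Front ledge (display, plunger) at x -90 to -30, 68 mm high. Behind it the dark open hopper: inside x -25 to +83, y -65 to +65, floor z = 88, rim z = 138, walls 5 mm.
- hopper_centre (a point): Centre of the hopper's floor, 50 mm below its rim.
- cover (a joint): Clear hopper cover, plate 120 x 138 x 4 mm hinged along the hopper's left (+y) rim: 0 = shut flat on the rim, pi/2 = upright, 1.85 = stop, leaning out. Starts open, leaning out. Light (80 g); hinge friction holds it where it leans out; once moved inward past upright, below about 1.25 rad, it sinks shut by itself in about 2 s.
- cover_hinge (a point): Middle of the cover's hinge axis, at machine x = +29, y = +73.5, z = 141 mm; the axis is parallel to the machine's x.
- cover_edge (a point): Middle of the black grip strip (90 x 10 x 10 mm) along the cover's free edge, 140 mm from the hinge. With the cover upright the strip's top is 145 mm above the hinge.
- start_plunger (a joint): Start plunger of the coin counter: travel in m, 0 = up, 0.010 = down at its stop; pushed straight down; spring, 3 N at the start of its travel and 7 N at the stop; returns by itself.
- plunger_top (a point): Middle of the top of the green mushroom head of the start plunger (31 mm across), on the front ledge at machine x = -60, y = +45; top at z = 105 mm when up.
- coin_0: Thick silver-coloured coin, a disc 25 mm across and 5 mm thick, 16 g; origin: centre of one flat face. It starts in the scoop.
- coin_1: Another such coin (25 x 5 mm); starts in the scoop.
- coin_2: Another such coin (25 x 5 mm); starts in the scoop.
- coin_3: Another such coin (25 x 5 mm); starts in the scoop.
- coin_4: Another such coin (25 x 5 mm); starts in the scoop.
- coin_5: Another such coin (25 x 5 mm); starts in the scoop.
- coin_6: Another such coin (25 x 5 mm); starts in the scoop.
- coin_7: Another such coin (25 x 5 mm); starts in the scoop.
- coin_roll_a: Bystander: paper roll of coins standing on end, 26 mm across, 88 high; origin: centre of its underside.
- coin_roll_b: Bystander: a second such standing coin roll, 26 x 88 mm.
- wooden_stamp: Bystander: brown wooden hand stamp standing upright, 30 mm across, 75 high; origin: centre of its underside.
- stapler: Bystander: black desk stapler, 36 x 128 x 46 mm; origin: centre of its underside, y along its length.
- till_roll: Bystander: white paper till roll standing on end, 58 mm across, 57 high; origin: centre of its underside.
- glass_screen: Fixed: the clear upright glass screen across the whole counter. Its face towards the robot is the plane x = 0.615 m and it stands far higher than the arm's work: keep the arm, gripper and scoop in front of it. A grey column stands at its left end, at x > 0.45, y > 0.44 m, as high. (Origin at floor level: ignore it.)

How it is judged (in metres and radians):
On the way, in this order (a step that is already met when the one before it is completed fails the run):
1. all eight coins lie in the hopper (x of coin_0 in the frame of coin_counter between -0.024 and 0.082 m and y of coin_0 in the frame of coin_counter between -0.064 and 0.064 m and z of coin_0 in the frame of coin_counter between 0.08 and 0.132 m and x of coin_1 in the frame of coin_counter between -0.024 and 0.082 m and y of coin_1 in the frame of coin_counter between -0.064 and 0.064 m and z of coin_1 in the frame of coin_counter between 0.08 and 0.132 m and x of coin_2 in the frame of coin_counter between -0.024 and 0.082 m and y of coin_2 in the frame of coin_counter between -0.064 and 0.064 m and z of coin_2 in the frame of coin_counter between 0.08 and 0.132 m and x of coin_3 in the frame of coin_counter between -0.024 and 0.082 m and y of coin_3 in the frame of coin_counter between -0.064 and 0.064 m and z of coin_3 in the frame of coin_counter between 0.08 and 0.132 m and x of coin_4 in the frame of coin_counter between -0.024 and 0.082 m and y of coin_4 in the frame of coin_counter between -0.064 and 0.064 m and z of coin_4 in the frame of coin_counter between 0.08 and 0.132 m and x of coin_5 in the frame of coin_counter between -0.024 and 0.082 m and y of coin_5 in the frame of coin_counter between -0.064 and 0.064 m and z of coin_5 in the frame of coin_counter between 0.08 and 0.132 m and x of coin_6 in the frame of coin_counter between -0.024 and 0.082 m and y of coin_6 in the frame of coin_counter between -0.064 and 0.064 m and z of coin_6 in the frame of coin_counter between 0.08 and 0.132 m and x of coin_7 in the frame of coin_counter between -0.024 and 0.082 m and y of coin_7 in the frame of coin_counter between -0.064 and 0.064 m and z of coin_7 in the frame of coin_counter between 0.08 and 0.132 m), for 0.3 s.
2. the empty scoop stands upright on its mat, let go (x of scoop in the frame of scoop_mat between -0.04 and 0.04 m and y of scoop in the frame of scoop_mat between -0.04 and 0.04 m and z of scoop in the frame of scoop_mat between -0.003 and 0.008 m and angle between scoop's own z axis and vertical below 0.1 rad and contact force between the fingers and scoop below 0.1 N), for 0.2 s.
3. the cover is shut over the coins (all of step 1 and value of joint cover below 0.06 rad), for 0.2 s.
4. the start plunger is pressed down to its stop with the cover shut (value of joint cover below 0.06 rad and value of joint start_plunger above 0.0085 m), for 0.1 s.
At the end, for the whole second after the job is handed in: All eight coins at rest inside the hopper below its rim; cover shut (below 0.06 rad); plunger has been pressed at least 8.5 mm and is up again; scoop upright (within 0.1 rad) and at rest on the mat, its centre within 40 mm of the mat's centre each way (all of step 3 and x of scoop in the frame of scoop_mat between -0.04 and 0.04 m and y of scoop in the frame of scoop_mat between -0.04 and 0.04 m and z of scoop in the frame of scoop_mat between -0.003 and 0.008 m and angle between scoop's own z axis and vertical below 0.1 rad and linear speed of each of coin_0, coin_1, coin_2, coin_3, coin_4, coin_5, coin_6, coin_7, scoop below 0.03 m/s and value of joint start_plunger below 0.003 m); the robot touches nothing.
It fails at once if a coin roll is pushed more than 30 mm from its place or knocked over (distance of any of coin_roll_a, coin_roll_b from where it was at the start of the episode above 0.03 m or angle between any of coin_roll_a, coin_roll_b's own z axis and vertical above 0.4 rad).
It fails at once if the wooden stamp, the stapler or the till roll is pushed more than 30 mm from its place or knocked over (distance of any of wooden_stamp, stapler, till_roll from where it was at the start of the episode above 0.03 m or angle between any of wooden_stamp, stapler, till_roll's own z axis and vertical above 0.4 rad).
It fails at once if the start plunger is pressed more than 5 mm down while the cover is open (value of joint start_plunger above 0.005 m and value of joint cover above 0.15 rad).
It also fails if it takes over 59 s, if anything falls off the work surface, if the arm or the gripper's body presses on something with over 40 N, if the wrist force passes 120 N, or if a joint passes its speed limit or range.

ROBOT

A 6-joint arm with a two-finger parallel gripper is mounted at the origin on a cart in front of the work surface, level with it; the furniture and walls round the work are solid. World frame = base frame: x ahead of the robot, y to its left, z up, the work surface at z = 0. Lengths are in mm, angles in rad, forces in N, time in s.
With the tool pointing down it reaches from about 325 to 875 mm from the base axis. Payload 4.4 kg.
Tool frame: the origin (TCP) lies on the centre line of the jaws, within the pads' length; the fingertips stand 25 mm ahead of it and the grasp point (between the pads) lies 6 mm ahead of it; z points along the fingers, y is the line along which they close (so a half turn about z gives the same grasp; the last joint's range is limited). The gripper opens to 85 mm and grips with 20 to 120 N. Pads are 22 mm wide; open, the fingers measure 114 mm over their backs; the gripper's body (76 mm by 85 mm) begins 54 mm behind the grasp point. The pads swing forward as they close: fully open they stand 13 mm farther back than shut.
Start: joints at [-1.272, 0.207, 1.542, -0, 1.393, -0.15], TCP at [249.99, -517.815, 231.082] pointing down, gripper open.
Joint ranges: [-2.73, 2.73], [-0.86, 2.22], [0.23, 2.46], [-1.11, 4.25], [0.08, 2.63], [-2.82, 2.82]. Speed limits (rad/s): [2.79, 2.79, 3.14, 3.14, 3.14, 3.14].

INTERFACE

Orientations are given as a 3x3 rotation matrix whose columns are the frame's x, y, z axes.
In Python, from plant import bot, eyes gives the robot as it stands.
- The arm moves only by the tool play_rows, never from a script. Its argument "plan" is a list of rows, each a list of 7 numbers: the finger opening in mm, from 0 to 85.4, then the shift along the world's x, y, z scaled (see below), then the turn, a rotation vector about the world's x, y, z scaled (see below). A call has 1 to 12 rows; each row shifts and turns the commanded pose from where the row before left it; what a row does not reach is not made up. The controller multiplies each number of a shift by 0.8 m and each number of a turn by 180 degrees. A row lasts 1/10 s, in which the tool goes at most 50 mm and 8.59 degrees, less where a joint would pass 70% of its speed; a pose out of reach is approached as far as the arm can. A call with a number of a shift or a turn outside -1 to 1 is refused whole. A call with a gripper value outside its range is refused whole. The fingers move at their own pace and stop on an object; "squeeze" is the grip in N (left out, the last holds). Time passes only in rows, so rows that do not move let the fingers close. It gives the time, the measured TCP pose, the force, the opening and the grip force at its end, in the units of the state.
- bot.read_state(): the state, without advancing time (a new reading comes with each control period).
- eyes.capture(name): name is "scene" or "top" or "wrist"; returns the picture (480x640x3 uint8, red, green, blue); there is no depth.
- eyes.camera_params(name): a dict with "fx", "fy", "cx", "cy" (pixels), "k1" (the pictures are not rectified: a ray, as slopes to the right and down, at radius r is drawn at 1 + k1 r^2 times it, then the intrinsics apply), "cam_to_world" (4x4, takes a point from camera to world coordinates); the wrist camera has in their place "tool_from_camera" (4x4, takes a point from camera to tool coordinates, whose origin is the TCP and whose axes are the flange's). Camera axes: x right, y up, looking along -z (the intrinsics and any distortion apply to the point x, -y, -z); pixel columns grow to the right and rows downward; lengths in mm; the calibration is good to about 2 mm. A picture is of the moment at which its call begins: read the wrist's pose just before it. camera_params takes no time and is no camera call.
- bot.finish_job(): hands the job in; it is judged then, once.
The state is a dict: "time": time; "joint_positions": joint angles; "qd": joint speeds; "joint_torque": joint torques, N m; "position": TCP position; "eef_rot": TCP orientation; "wrist_force": force on the tool from outside, world axes, zero at the start; "torque": the same for the moment, N m; "grip_width": finger opening in mm; "grasp_force": force on a finger pad.
Only numpy, scipy, OpenCV 4.12 (cv2) and the standard library are available. Lean on these libraries where they do the work, as an engineer would, in place of code of your own. Each camera call takes 0.05 s, during which the arm holds its last target. There are 200 camera calls.

## Working session

There is one attempt and no reset: what is moved stays moved. The work goes in short steps, Python scripts to look and compute and a tool call to move; the robot and the scene stay as the last step left them, time stands still between calls to the robot, and variables do not carry over. Pictures are saved under pics/ and viewed, at most 10 in all, crops included, and the job is handed in when it is done.

Besides the shell and the picture viewer there is one more tool, called after "Emit:" as name([rows], argument=value, ...), one row to a line, values as JSON. play_rows: Moves the arm, as the interface text tells. Its arguments: {"type":"object","properties":{"plan":{"type":"array","items":{"type":"array","items":{"type":"number"}}},"squeeze":{"type":"number"}},"required":["plan"]}

```bash
ls; mkdir -p pics; python3 - <<'E'
from plant import bot, eyes
import cv2
for n in ("scene","top"):
    cv2.imwrite(f"pics/{n}0.png",eyes.capture(n)[:,:,::-1])
    print(n,eyes.camera_params(n))
print(eyes.camera_params("wrist"))
print(bot.read_state())
E
```

```text
pics
scene {'fx': 608.9237920822584, 'fy': 608.9237920822584, 'cx': 315.59572070952873, 'cy': 233.02821703873494, 'k1': -0.058106231745236964, 'cam_to_world': array([[-5.92134173e-01,  4.75788115e-01, -6.50386647e-01,
        -9.38764288e+02],
       [-8.05531739e-01, -3.71777439e-01,  4.61411045e-01,
         9.85108843e+02],
       [-2.22651906e-02,  7.97124335e-01,  6.03404554e-01,
         1.01152093e+03],
       [ 0.00000000e+00,  0.00000000e+00,  0.00000000e+00,
         1.00000000e+00]])}
top {'fx': 457.58735438603776, 'fy': 457.58735438603776, 'cx': 310.8789088935609, 'cy': 236.19169507684936, 'k1': -0.09602253398490905, 'cam_to_world': array([[ 1.19662547e-02,  9.86110040e-01, -1.65661694e-01,
         2.39918780e+02],
       [-9.99927894e-01,  1.19678420e-02, -9.88658011e-04,
        -4.87759456e+00],
       [ 1.00768739e-03,  1.65661580e-01,  9.86182146e-01,
         1.04826544e+03],
       [ 0.00000000e+00,  0.00000000e+00,  0.00000000e+00,
         1.00000000e+00]])}
{'fx': 359.60794078025276, 'fy': 359.60794078025276, 'cx': 316.8602118370326, 'cy': 237.97591545155663, '
[... 531 characters left out ...]
93e-01]), 'qd': array([-5.24196897e-04, -1.44049409e-03, -3.77123405e-03, -1.68977549e-07,
        7.97725284e-04, -7.09988208e-04]), 'joint_torque': array([-4.57476417e-04, -3.84087789e+01, -2.92549825e+01, -3.10856494e-04,
        4.83607393e-03,  4.57265202e-06]), 'position': array([ 249.78288914, -517.15752746,  230.02915132]), 'eef_rot': array([[ 9.00524642e-01,  4.34804556e-01, -6.06939327e-04],
       [ 4.34804859e-01, -9.00522479e-01,  1.99960138e-03],
       [ 3.22873280e-04, -2.06459048e-03, -9.99997817e-01]]), 'wrist_force': array([ 0.5167496 ,  0.51479908, -0.16148256]), 'torque': array([-0.03477293,  0.03163911, -0.01526905]), 'grasp_force': 0.0, 'grip_width': 85.42872263167952}
```

View pics/scene0.png

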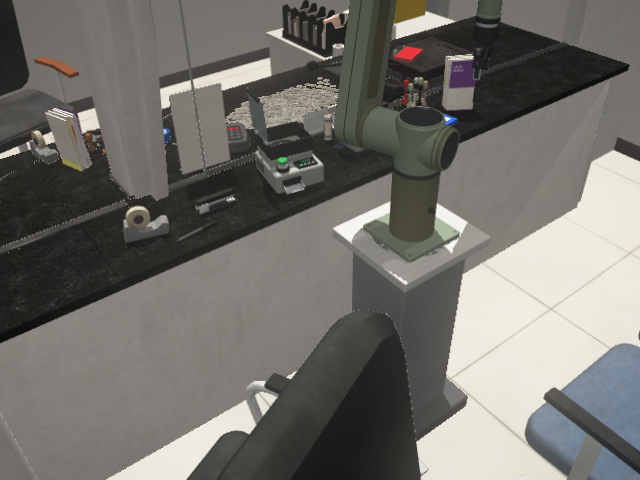

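View pics/top0.png

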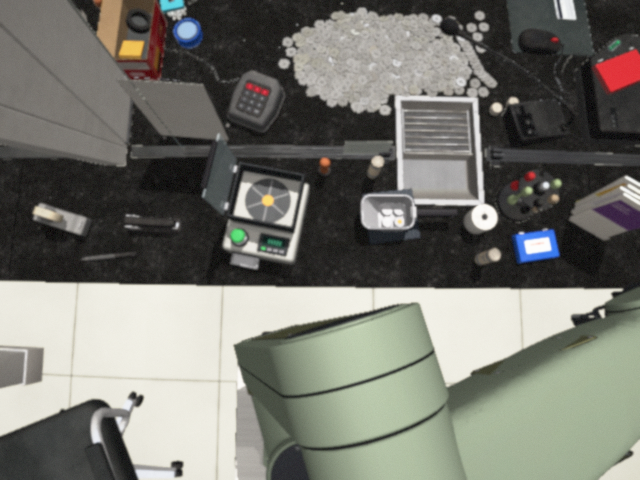

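The top view shows the machine around (265,212), with the green plunger at (238,236) and the cover leaning left at (218,178). The scoop is at (388,212), the orange stamp at (324,166), and the rolls at (375,167) and (487,257). The till roll is at (481,219) and the stapler at (152,222). I'll zoom in.

```bash
python3 - <<'E'
import cv2
a=cv2.imread("pics/top0.png")[140:275,200:520]
a=cv2.resize(a,(800,338),interpolation=cv2.INTER_CUBIC)
cv2.imwrite("pics/crop0.png",cv2.convertScaleAbs(a,alpha=1.5,beta=30))
E
cat > h.py <<'E'
import numpy as np, cv2
from plant import bot, eyes
from scipy.optimize import brentq
def undist(p,P):
    k=P['k1']; x=(p[0]-P['cx'])/P['fx']; y=(p[1]-P['cy'])/P['fy']
    rd=np.hypot(x,y); r=rd
    for _ in range(20): r=rd/(1+k*r*r)
    s=r/rd if rd else 1
    return x*s,y*s
def ray(name,p,st=None):
    P=eyes.camera_params(name); x,y=undist(p,P); d=np.array([x,-y,-1.])
    T=P.get('cam_to_world')
    if T is None:
        W=np.eye(4); W[:3,:3]=st['eef_rot']; W[:3,3]=st['position']; T=W@P['tool_from_camera']
    return T[:3,3],T[:3,:3]@d
def on_z(name,p,z,st=None):
    o,d=ray(name,p,st); return o+d*(z-o[2])/d[2]
def proj(name,X,st=None):
    P=eyes.camera_params(name); T=P.get('cam_to_world')
    if T is None:
        W=np.eye(4); W[:3,:3]=st['eef_rot']; W[:3,3]=st['position']; T=W@P['tool_from_camera']
    c=T[:3,:3].T@(np.array(X)-T[:3,3]); x,y=c[0]/-c[2],-c[1]/-c[2]; f=1+P['k1']*(x*x+y*y)
    return P['cx']+P['fx']*x*f,P['cy']+P['fy']*y*f
E
```

```text
(no output)
```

View pics/crop0.png

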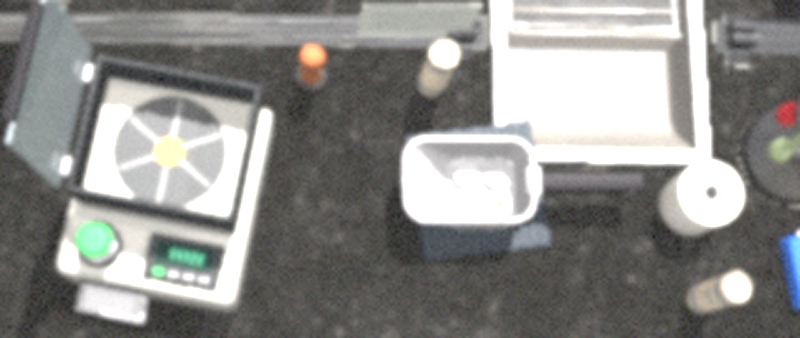

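The crop shows the scoop rim spanning crop (403–540, 138–222), lip on the left (+y). The handle runs right to about (642,181), in front of the tray and left of the till roll. The mat is below it. The machine is yawed slightly. Converting to coordinates.

```bash
python3 - <<'E'
from h import *
f=lambda c:(200+c[0]/2.5,140+c[1]/2.5)
for n,c,z in [("rimLback",(404,142),58),("rimRback",(538,140),58),("rimRfront",(541,214),58),("rimLfront",(404,222),58),
 ("handend top",(643,175),54),("handend bot",(643,188),54),("handstart",(545,176),54),("mat BR",(531,124),3),("mat FR",(550,245),3),("mat FL",(424,257),3),
 ("hop LB",(100,58),138),("hop RB",(262,88),138),("hop RF",(240,228),138),("hop LF",(65,190),138),("plunger",(95,241),105),("yellow",(170,151),92),
 ("mach FR",(238,305),68),("mach FL",(60,270),68),("tray FL",(493,160),50),("tray FR",(708,160),50),
 ("stamp",(313,52),75),("rollA",(444,54),88),("rollB",(737,287),88),("till",(711,190),57),("cov1",(45,5),265),("cov2",(10,135),265)]:
    print(n,on_z("top",f(c),z).round(0))
E
```

```text
rimLback [ 497. -116.   58.]
rimRback [ 500. -237.   58.]
rimRfront [ 433. -237.   58.]
rimLfront [ 424. -115.   58.]
handend top [ 471. -332.   54.]
handend bot [ 459. -332.   54.]
handstart [ 468. -243.   54.]
mat BR [ 530. -243.    3.]
mat FR [ 414. -258.    3.]
mat FL [ 402. -140.    3.]
hop LB [545. 145. 138.]
hop RB [521.  10. 138.]
hop RF [403.  26. 138.]
hop LF [432. 170. 138.]
plunger [396. 149. 105.]
yellow [477.  89.  92.]
mach FR [348.  29.  68.]
mach FL [376. 184.  68.]
tray FL [ 483. -197.   50.]
tray FR [ 487. -395.   50.]
stamp [574. -34.  75.]
rollA [ 569. -149.   88.]
rollB [ 365. -400.   88.]
till [ 457. -393.   57.]
cov1 [543. 166. 265.]
cov2 [445. 186. 265.]
```

Emit:
play_rows([
  [85,0.0338,0.0389,0,0,0,0.0446],
  [85,0.0338,0.0389,0,0,0,0.0446],
  [85,0.0338,0.0389,0,0,0,0.0446],
  [85,0.0338,0.0389,0,0,0,0.0446],
  [85,0.0338,0.0389,0,0,0,0.0446],
  [85,0.0338,0.0389,0,0,0,0.0446],
  [85,0.0338,0.0389,0,0,0,0.0446],
  [85,0.0338,0.0389,0,0,0,0.0446],
  [85,0,0,0,0,0,0],
  [85,0,0,0,0,0,0],
])

```text
time: 1.1
position: [466.4, -267.9, 230.6]
eef_rot: [[-0.001, 1.0, -0.001], [1.0, 0.001, 0.0], [0.0, -0.001, -1.0]]
wrist_force: [-1.0, -0.7, 0.9]
grip_width: 84.7
grasp_force: 0.0
```

```bash
python3 - <<'E'
from h import *
s=bot.read_state(); a=eyes.capture("wrist"); cv2.imwrite("pics/w1.png",a[:,:,::-1])
import pickle; pickle.dump(s,open("s1.pkl","wb"))
print(s['joint_positions'].round(3),s['position'].round(1),s['eef_rot'].round(3))
cv2.imwrite("pics/scene1.png",eyes.capture("scene")[:,:,::-1])
E
```

```text
[-6.820e-01  1.290e-01  1.632e+00 -1.000e-03  1.381e+00 -6.830e-01] [ 466.4 -267.9  230.6] [[-0.001  1.    -0.001]
 [ 1.     0.001  0.   ]
 [ 0.    -0.001 -1.   ]]
```

View pics/w1.png

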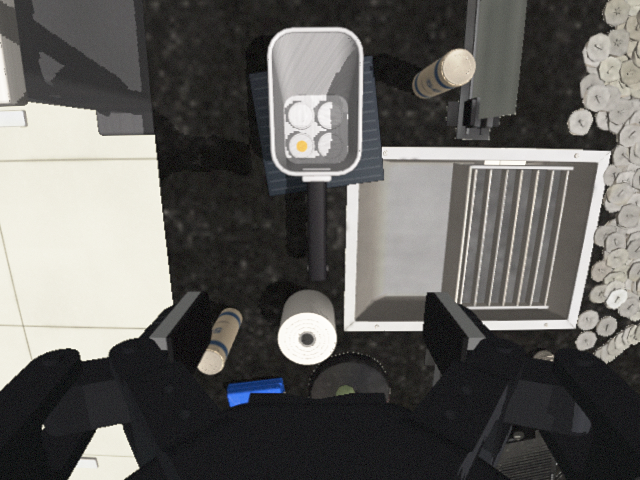

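The wrist view shows the scoop cup (266–363, 28–177) with the coins stacked in it and the handle (308–327, 183–282). The mat corners are at (250,73), (373,57), (383,178) and (270,194), and the till roll is behind the handle end. The tray is recessed level with the counter, so it's no obstacle.

```bash
python3 - <<'E'
from h import *; import pickle
s=pickle.load(open("s1.pkl","rb")); a=cv2.imread("pics/w1.png")
g=a.max(axis=2)
for r in (205,225,245,262):
    print(r,g[r,296:342].tolist())
w=lambda p,z:on_z("wrist",p,z,s).round(1)
for n,p,z in [("lipmid",(315,28),58),("rimL",(267,100),58),("rimR",(363,100),58),("back",(316,177),58),("hEnd",(318,282),54),("hA",(317.5,200),54),("hB",(318,275),54),
 ("m1",(250,73),3),("m2",(373,57),3),("m3",(383,178),3),("m4",(270,194),3),("till",(307,338),57),("trayL",(347,250),0),("rollB",(235,315),88),("rollA",(458,67),88)]: print(n,w(p,z))
E
```

```text
205 [25, 26, 24, 25, 18, 12, 26, 26, 24, 21, 33, 26, 22, 40, 44, 44, 42, 49, 50, 51, 57, 58, 63, 63, 68, 70, 68, 62, 48, 42, 25, 30, 36, 40, 40, 43, 42, 46, 50, 52, 53, 48, 48, 39, 43, 49]
225 [21, 24, 24, 24, 22, 23, 31, 20, 19, 33, 40, 33, 30, 33, 40, 43, 52, 53, 49, 52, 58, 55, 61, 61, 65, 72, 68, 63, 45, 43, 36, 46, 49, 57, 59, 55, 60, 56, 58, 57, 61, 60, 58, 55, 53, 53]
245 [31, 31, 24, 27, 21, 20, 28, 19, 18, 17, 23, 28, 26, 36, 42, 47, 45, 47, 55, 54, 55, 56, 60, 58, 57, 63, 65, 58, 51, 43, 30, 43, 45, 43, 45, 45, 50, 61, 66, 65, 68, 68, 61, 64, 60, 58]
262 [33, 34, 32, 34, 39, 35, 43, 42, 41, 42, 39, 34, 27, 29, 39, 43, 38, 49, 41, 53, 54, 56, 58, 53, 61, 62, 63, 57, 50, 39, 26, 35, 35, 39, 41, 36, 35, 34, 36, 31, 42, 42, 39, 31, 36, 43]
lipmid [ 463.6 -114.4   58. ]
rimL [ 423.8 -169.2   58. ]
rimR [ 503.4 -169.1   58. ]
back [ 464.6 -232.7   58. ]
hEnd [ 466.6 -332.1   54. ]
hA [ 465.9 -253.5   54. ]
hB [ 466.6 -325.    54. ]
m1 [ 400.8 -138.6    3. ]
m2 [ 518.3 -124.1    3. ]
m3 [ 532.8 -238.7    3. ]
m4 [ 416.8 -255.5    3. ]
till [ 455.9 -390.4   57. ]
trayL [ 498.  -316.7    0. ]
rollB [ 393.9 -349.7   88. ]
rollA [ 569.7 -148.1   88. ]
```

Emit:
play_rows([
  [60,0,-0.0075,-0.02,0.0417,0,0],
  [60,0,-0.0075,-0.02,0.0417,0,0],
  [60,0,-0.0075,-0.02,0.0417,0,0],
  [60,0,-0.0075,-0.02,0.0417,0,0],
  [60,0,0,0,0,0,0],
])

```text
time: 1.7
position: [462.4, -295.5, 159.6]
eef_rot: [[0.012, 1.0, -0.004], [0.861, -0.008, 0.509], [0.509, -0.009, -0.861]]
wrist_force: [0.3, 0.2, -1.1]
grip_width: 59.9
grasp_force: 0.0
```

```bash
python3 - <<'E'
from h import *
s=bot.read_state()
print(s['joint_positions'].round(3),s['position'].round(1),s['eef_rot'].round(3))
E
```

```text
[-0.91   0.47   1.444  0.315  1.662 -0.941] [ 462.4 -295.5  159.6] [[ 0.012  1.    -0.004]
 [ 0.861 -0.008  0.509]
 [ 0.509 -0.009 -0.861]]
```

```bash
cat > kin.py <<'E'
import numpy as np
from scipy.spatial.transform import Rotation as R
from scipy.optimize import least_squares
LO=np.array([-2.73,-.86,.23,-1.11,.08,-2.82]);HI=np.array([2.73,2.22,2.46,4.25,2.63,2.82])
def fk(j,k):
    d,h,a2,a3,d4,d6=k
    Z=lambda a:R.from_euler('z',a); Y=lambda a:R.from_euler('y',a)
    A=Z(j[0]); B=A*Y(j[1]+j[2]); W=B*Z(j[3])*Y(j[4])
    p=A.apply([0,d,h])+a2*A.apply([np.sin(j[1]),0,np.cos(j[1])])+B.apply([a3,0,d4])+W.apply([0,0,d6])
    return p,(W*Z(j[5]+np.pi/2)).as_matrix()
D=[([-1.27151276,.207369194,1.54279674,0,1.39351638,-.15054],[249.783,-517.158,230.03]),
([-.682,.129,1.632,-.001,1.381,-.683],[466.4,-267.9,230.6]),([-.91,.47,1.444,.315,1.662,-.941],[462.4,-295.5,159.6])]
def calib():
    # weak priors keep the underdetermined lengths sane
    f=lambda k:np.r_[np.ravel([fk(j,k)[0]-p for j,p in D]),(k-[86,150,430,0,420,220])*.002]
    r=least_squares(f,[86,150,430,0,420,220]);return r.x,r.fun
K=calib()[0]
def ik(p,Rm,seeds):
    best=None
    for s in seeds:
        f=lambda j:np.r_[(fk(j,K)[0]-p)/300,(fk(j,K)[1]-Rm).ravel()]
        r=least_squares(f,np.clip(s,LO+.01,HI-.01),bounds=(LO,HI))
        if best is None or r.cost<best.cost:best=r
    return best.x,best.cost
E
python3 - <<'E'
from kin import *
k,f=calib();print(k.round(1),f.round(1)); print(fk(D[2][0],k)[1].round(3))
rng=np.random.default_rng(0)
def pose(lip,head,t,a):  # scoop heading, tilt t, grip pretilt a
    S=R.from_euler('z',head,degrees=True)*R.from_euler('y',t,degrees=True)
    rel=np.array([-75-78,0,43-55.]); tz=np.array([np.sin(np.radians(a)),0,-np.cos(np.radians(a))]);tx=np.array([np.cos(np.radians(a)),0,np.sin(np.radians(a))])
    p=np.array(lip)+S.apply(rel-6*tz); T=np.c_[tx,np.cross(tz,tx),tz]
    return p,S.as_matrix()@T
for a in (30,):
  for head in (90,79,60):
    for t in (0,50,80,95):
        c,s=np.cos(np.radians(head)),np.sin(np.radians(head))
        p,Rm=pose([477-10*c,89-10*s,215 if t<10 else 155],head,t,a)
        j,cost=ik(p,Rm,[np.array(D[2][0])]+[np.array([0,.3,1.5,x,1.4,y]) for x in(-.8,.5) for y in(-1,0)])
        print(a,head,t,p.round(0),j.round(2),"%.1e"%cost)
E
```

```text
[ 86.2 281.4 455.   92.9 499.2 316.2] [-0.   0.1 -0.   0.  -0.2  0.2  0.   0.1 -0.2  0.   0.3  0.1  0.2  0.2
  0.2]
[[ 0.011  1.    -0.005]
 [ 0.861 -0.007  0.509]
 [ 0.509 -0.01  -0.861]]
30 90 0 [477. -77. 208.] [-0.62  0.18  1.72  0.42  1.57 -0.69] 1.0e-25
30 90 50 [477. -26. 270.] [-0.01 -0.01  1.73 -0.35  1.42  0.04] 1.4e-31
30 90 80 [477.  45. 307.] [ 0.39  0.2   1.63 -0.8   1.69  0.45] 1.7e-31
30 90 95 [477.  86. 311.] [ 0.52  0.37  1.56 -0.96  1.85  0.56] 1.3e-29
30 79 0 [445. -74. 208.] [-0.69  0.06  1.85  0.46  1.51 -0.59] 3.1e-26
30 79 50 [455. -24. 270.] [-0.01 -0.01  1.74 -0.34  1.49  0.22] 1.1e-30
30 79 80 [469.  46. 307.] [ 0.36  0.26  1.55 -0.74  1.81  0.55] 5.9e-31
30 79 95 [476.  86. 311.] [ 0.47  0.45  1.45 -0.89  1.98  0.62] 1.6e-29
30 60 0 [394. -55. 208.] [-0.78 -0.19  2.08  0.51  1.42 -0.38] 1.7e-30
30 60 50 [419. -11. 270.] [-0.01 -0.01  1.74 -0.3   1.59  0.54] 3.6e-30
30 60 80 [455.  51. 307.] [ 0.29  0.36  1.43 -0.61  1.99  0.74] 3.1e-30
30 60 95 [475.  86. 311.] [ 0.37  0.56  1.28 -0.76  2.18  0.75] 1.1e-30
```

Emit:
play_rows([
  [60,0.001,0.0078,-0.034,0,0,0.0035],
  [60,0.001,0.0078,-0.034,0,0,0.0035],
  [60,0.001,0.0078,-0.034,0,0,0],
  [60,0.001,0.0078,-0.03,0,0,0],
  [60,0,0,0,0,0,0],
  [60,0,0,0,0,0,0],
])

```text
time: 2.3
position: [469.5, -268.3, 62.6]
eef_rot: [[-0.019, 1.0, -0.01], [0.866, 0.021, 0.499], [0.499, 0.0, -0.866]]
wrist_force: [0.3, -0.5, 0.6]
grip_width: 59.8
grasp_force: 0.0
```

Emit:
play_rows([
  [60,-0.0045,-0.0025,-0.0135,0,0,0],
  [60,0,0,0,0,0,0],
  [60,0,0,0,0,0,0],
], squeeze=110)

```text
time: 2.6
position: [466.0, -270.6, 51.3]
eef_rot: [[-0.019, 1.0, -0.01], [0.866, 0.021, 0.499], [0.5, 0.001, -0.866]]
wrist_force: [-0.3, 0.4, 1.0]
grip_width: 60.1
grasp_force: 0.0
```

```bash
python3 - <<'E'
from h import *
s=bot.read_state(); print(s['position'])
cv2.imwrite("pics/w2.png",eyes.capture("wrist")[:,:,::-1])
E
```

```text
[ 466.02015517 -270.5723749    51.29672018]
```

View pics/w2.png

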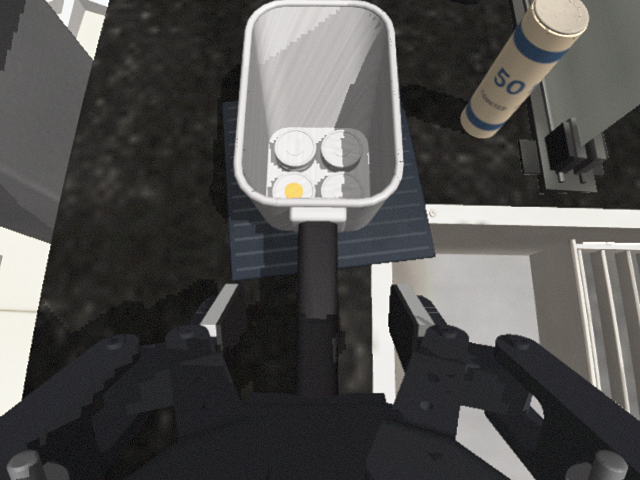

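The fingers straddle the handle (300–338) evenly, with pads at x≈222 and 408. Closing, then a short test lift.

Emit:
play_rows([
  [10,0,0,0,0,0,0],
  [10,0,0,0,0,0,0],
  [10,0,0,0,0,0,0],
  [10,0,0,0,0,0,0],
  [10,0,0,0,0,0,0],
  [10,0,0,0,0,0,0],
  [10,0,0,0.01,0,0,0],
  [10,0,0,0.02,0,0,0],
  [10,0,0,0.03,0,0,0],
  [10,0,0,0.03,0,0,0],
  [10,0,0,0,0,0,0],
  [10,0,0,0,0,0,0],
], squeeze=110)

```text
time: 3.85
position: [466.0, -270.4, 123.0]
eef_rot: [[-0.019, 1.0, -0.01], [0.867, 0.022, 0.498], [0.498, 0.001, -0.867]]
wrist_force: [0.1, 0.4, -4.0]
grip_width: 12.4
grasp_force: 108.0
```

```bash
python3 - <<'E'
from h import *
s=bot.read_state(); print(s['position'],s['wrist_force'],s['joint_positions'].round(2))
cv2.imwrite("pics/w3.png",eyes.capture("wrist")[:,:,::-1])
E
```

```text
[ 466.04968012 -270.40928698  122.986806  ] [ 0.05810692  0.40141939 -4.04653956] [-0.88  0.48  1.51  0.32  1.57 -0.96]
```

View pics/w3.png

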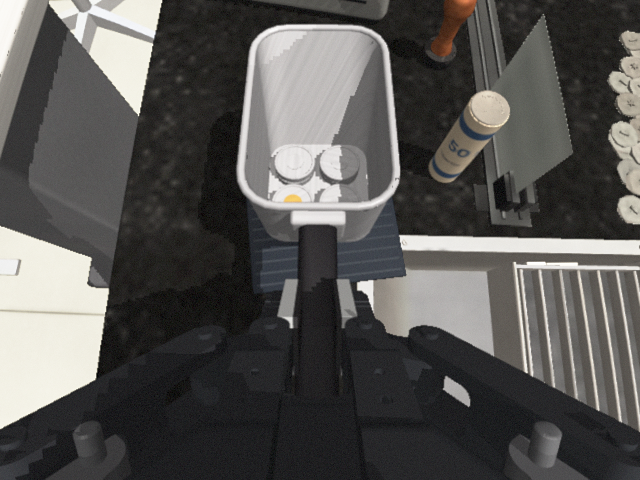

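The scoop is held and the coins are intact, but the lip dipped a little (rim rows 27–207 versus 2–202). I'll measure the pitch slip.

```bash
python3 - <<'E'
from h import *
from scipy.optimize import least_squares
s=bot.read_state(); R=s['eef_rot']; p=s['position']
def pts(phi,du,dw,s):
    # scoop frame along heading u (y world), z up ; grasp point 6 ahead of TCP
    g=s['position']+6*s['eef_rot'][:,2]; out=[]
    for x,z in ((78,55),(-38,55)):
        dx,dz=x+75+du,z-43+dw
        c,n=np.cos(phi),np.sin(phi); out.append(proj("wrist",g+np.array([-.014*(dx*c),dx*c+dz*n,-dx*n+dz*c]),s))
    return np.array(out)
s2=dict(s); s2['position']=np.array([466.02,-270.57,51.3])
print("w2 expect",pts(0,0,0,s2).round(1)," seen lip row~2, back ~203")
for d in (0,2,4,6,8,10): print(d,pts(np.radians(d),0,0,s)[:,1].round(1))
E
```

```text
w2 expect [[320.6   1.8]
 [319.2 204.9]]  seen lip row~2, back ~203
0 [  1.8 204.9]
2 [  9.7 205.1]
4 [ 17.5 205.4]
6 [ 25.3 205.7]
8 [ 32.9 206.2]
10 [ 40.4 206.8]
```

Emit:
play_rows([
  [10,0.0017,0.015,0.034,0,0,0],
  [10,0.0017,0.025,0.034,0,0,0],
  [10,0.0017,0.03,0.034,0,0,0],
  [10,0.0017,0.032,0.033,0,0,0],
  [10,0.0017,0.032,0,0,0,0],
  [10,0.0017,0.032,0,0,0,0],
  [10,0.0017,0.03,0,0,0,0],
  [10,0.0017,0.022,0,0,0,0],
  [10,0,0.015,0,0,0,0],
  [10,0,0,0,0,0,0],
  [10,0,0,0,0,0,0],
], squeeze=120)

```text
time: 5.0
position: [476.7, -84.0, 230.3]
eef_rot: [[-0.019, 1.0, -0.011], [0.866, 0.022, 0.5], [0.5, -0.001, -0.866]]
wrist_force: [-0.9, 0.6, -3.2]
grip_width: 12.0
grasp_force: 115.4
```

```bash
python3 - <<'E'
from h import *
s=bot.read_state(); print(s['position'],s['eef_rot'].round(3),s['joint_positions'].round(2))
a=eyes.capture("wrist"); cv2.imwrite("pics/w4.png",a[:,:,::-1])
b=cv2.imread("pics/w3.png"); 
for im in (b,a[:,:,::-1]): # lip row: bright edge along column 320
    print(im[10:45,320].max(axis=1).tolist())
E
```

```text
[476.73695902 -83.95702533 230.2746243 ] [[-0.019  1.    -0.011]
 [ 0.866  0.022  0.5  ]
 [ 0.5   -0.001 -0.866]] [-0.63  0.17  1.68  0.41  1.63 -0.7 ]
[62, 35, 20, 30, 17, 27, 21, 27, 41, 43, 46, 36, 33, 50, 145, 226, 231, 226, 201, 165, 143, 175, 187, 187, 189, 194, 195, 193, 193, 195, 195, 194, 194, 194, 195]
[87, 72, 37, 35, 41, 38, 41, 42, 45, 36, 36, 37, 44, 110, 195, 229, 227, 210, 173, 140, 165, 183, 184, 187, 188, 189, 193, 192, 194, 188, 191, 190, 192, 191, 190]
```

View pics/w4.png

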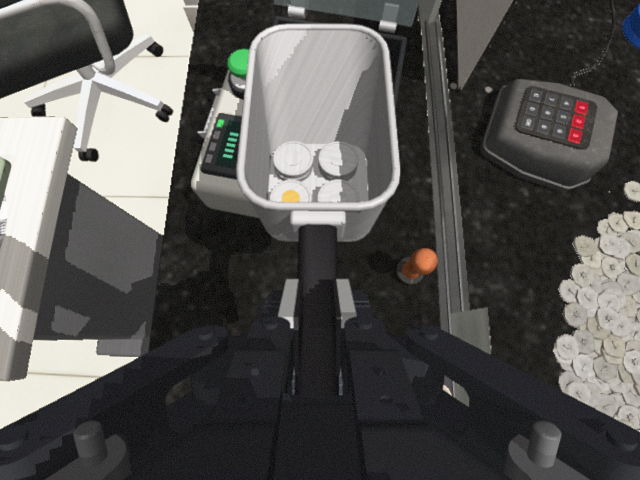

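```bash
python3 - <<'E'
from h import *
from scipy.spatial.transform import Rotation as R
print("hinge",on_z("wrist",(293,12),141,bot.read_state()),on_z("wrist",(388,25),141,bot.read_state()))
s=bot.read_state(); L0=np.array([474.5,72.4,219.]); v=s['position']-L0
P=[s['position']]
for i in range(1,12):
    th=-7.4*i; t=6.5-th
    lip=np.array([475,74,max(162,219-57*(t-6.5)/44)])
    P.append(lip+R.from_euler('x',th,degrees=True).apply(v))
P=np.array(P); print((np.diff(P,axis=0)/800).round(4).tolist()); print(P[[6,11]].round(0))
E
```

```text
hinge [449.66453315 169.26435269 141.        ] [531.91240359 156.84781826 141.        ]
[[0.0006, 0.0055, 0.0131], [0.0, 0.0067, 0.0125], [0.0, 0.0098, 0.0114], [0.0, 0.0127, 0.01], [0.0, 0.0154, 0.0081], [0.0, 0.0179, 0.0066], [0.0, 0.02, 0.0155], [0.0, 0.0219, 0.0128], [0.0, 0.0233, 0.0099], [0.0, 0.0244, 0.0068], [0.0, 0.0251, 0.0036]]
[[477. -30. 280.]
 [477.  62. 319.]]
```

Emit:
play_rows([
  [10,0.0006,0.0055,0.0131,-0.0411,0,0],
  [10,0,0.0067,0.0125,-0.0411,0,0],
  [10,0,0.0098,0.0114,-0.0411,0,0],
  [10,0,0.0127,0.01,-0.0411,0,0],
  [10,0,0.0154,0.0081,-0.0411,0,0],
  [10,0,0,0,0,0,0],
])

```text
time: 5.65
position: [477.8, -39.3, 276.0]
eef_rot: [[-0.025, 1.0, -0.008], [0.992, 0.024, -0.121], [-0.12, -0.011, -0.993]]
wrist_force: [0.1, 1.4, -2.9]
grip_width: 12.6
grasp_force: 116.1
```

Emit:
play_rows([
  [10,0,0.0165,0.0066,-0.0411,0,0],
  [10,0,0.02,0.015,-0.0411,0,0],
  [10,0,0.0215,0.0128,-0.0411,0,0],
  [10,0,0.023,0.0099,-0.0411,0,0],
  [10,0,0.0235,0.0068,-0.0411,0,0],
  [10,0,0.0235,0.0036,-0.0411,0,0],
  [10,0,0,0,0,0,0],
  [10,0,0,0,0,0,0],
  [10,0,0,0,0,0,0],
  [10,0,0,0,0,0,0],
])

```text
time: 6.65
position: [477.6, 57.5, 319.6]
eef_rot: [[-0.015, 1.0, -0.012], [0.626, 0.0, -0.78], [-0.78, -0.02, -0.626]]
wrist_force: [0.6, 0.0, -1.6]
grip_width: 11.9
grasp_force: 117.0
```

```bash
python3 - <<'E'
from h import *
s=bot.read_state(); print(s['position'],s['wrist_force'],s['joint_positions'].round(2))
w=eyes.capture("wrist")[:,:,::-1]; t=eyes.capture("scene")[:,:,::-1]
c=cv2.resize(t[60:240,200:440],(640,480),interpolation=cv2.INTER_CUBIC)
cv2.imwrite("pics/p5.png",cv2.resize(np.hstack([w,c]),(800,300)))
E
```

```text
[477.56774142  57.52914844 319.58085332] [ 0.62227773  0.0100533  -1.63964042] [ 0.41  0.22  1.59 -0.8   1.74  0.43]
```

View pics/p5.png

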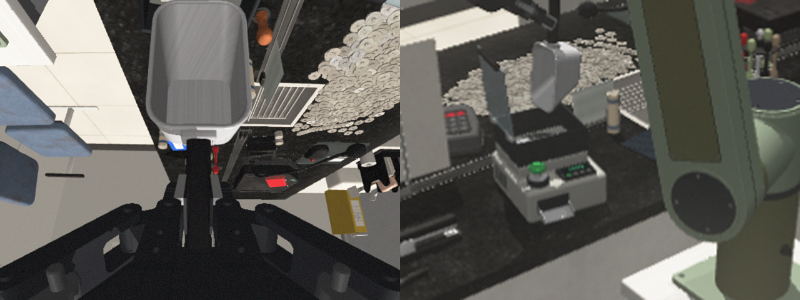

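The cup is empty, and nothing shows around the machine. Reversing the tilt.

Emit:
play_rows([
  [10,0,-0.0235,-0.0036,0.0411,0,0],
  [10,0,-0.0235,-0.0068,0.0411,0,0],
  [10,0,-0.023,-0.0099,0.0411,0,0],
  [10,0,-0.0215,-0.0128,0.0411,0,0],
  [10,0,-0.02,-0.015,0.0411,0,0],
  [10,0,-0.0165,-0.0066,0.0411,0,0],
  [10,0,-0.0154,-0.0081,0.0411,0,0],
  [10,0,-0.0127,-0.01,0.0411,0,0],
  [10,0,-0.0098,-0.0114,0.0411,0,0],
  [10,0,-0.0067,-0.0125,0.0411,0,0],
  [10,0,-0.025,-0.0031,0.0411,0,0],
  [10,0,-0.03,0,0,0,0],
])

```text
time: 7.95
position: [475.4, -126.4, 236.7]
eef_rot: [[-0.013, 1.0, -0.012], [0.865, 0.017, 0.502], [0.502, -0.004, -0.865]]
wrist_force: [-0.3, -0.6, -1.8]
grip_width: 12.5
grasp_force: 116.3
```

Emit:
play_rows([
  [10,0,-0.035,0,0,0,0],
  [10,0,-0.035,0,0,0,0],
  [10,0,-0.035,0,0,0,0],
  [10,0,-0.035,0,0,0,0],
  [10,0,-0.02,0,0,0,0],
  [10,0,0,0,0,0,0],
  [10,0,0,0,0,0,0],
])

```text
time: 8.65
position: [477.0, -251.0, 238.9]
eef_rot: [[-0.018, 1.0, -0.011], [0.865, 0.021, 0.5], [0.501, -0.0, -0.866]]
wrist_force: [0.2, 0.3, -1.1]
grip_width: 12.2
grasp_force: 116.2
```

```bash
python3 - <<'E'
from h import *
s=bot.read_state(); print(s['position'],s['eef_rot'].round(3))
w=eyes.capture("wrist")[:,:,::-1]; t=eyes.capture("top")[:,:,::-1]
cv2.imwrite("pics/t6.png",t); cv2.imwrite("pics/w6.png",w)
print(w[10:70,320].max(axis=1).tolist())
c=cv2.resize(t[130:280,200:400],(640,480),interpolation=cv2.INTER_CUBIC)
cv2.imwrite("pics/p6.png",cv2.resize(np.hstack([w,cv2.convertScaleAbs(c,alpha=1.3)]),(800,300)))
E
```

```text
[ 476.97046852 -251.03434604  238.8997822 ] [[-0.018  1.    -0.011]
 [ 0.865  0.021  0.5  ]
 [ 0.501 -0.    -0.866]]
[27, 57, 177, 236, 238, 236, 216, 178, 152, 202, 208, 206, 207, 186, 183, 186, 184, 187, 186, 188, 185, 182, 184, 183, 187, 184, 182, 187, 187, 183, 182, 179, 182, 185, 185, 190, 186, 184, 183, 185, 185, 180, 183, 181, 183, 184, 182, 179, 181, 182, 184, 187, 183, 183, 180, 186, 183, 184, 187, 182]
```

View pics/p6.png

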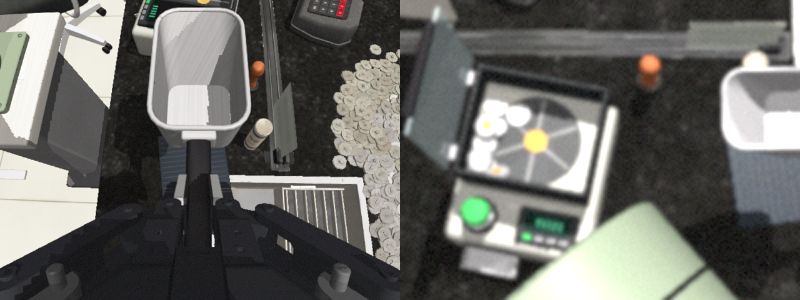

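The coins are in the hopper in a cluster on the hinge side, with none outside. The scoop is pitched about 3° nose-down, so I'll lower it with that correction.

Emit:
play_rows([
  [10,-0.0035,-0.005,-0.04,0.0085,0,0],
  [10,-0.0035,-0.005,-0.045,0.0085,0,0],
  [10,-0.0035,-0.005,-0.045,0,0,0],
  [10,-0.0035,-0.0065,-0.045,0,0,0],
  [10,0,0,-0.035,0,0,0],
  [10,0,0,0,0,0,0],
  [10,0,0,0,0,0,0],
])

```text
time: 9.45
position: [466.3, -267.2, 71.2]
eef_rot: [[-0.02, 1.0, -0.012], [0.837, 0.023, 0.547], [0.547, 0.001, -0.837]]
wrist_force: [-0.6, -0.8, -0.7]
grip_width: 12.1
grasp_force: 116.3
```

```bash
python3 - <<'E'
from h import *
s=bot.read_state(); print(s['position'],s['wrist_force'])
w=eyes.capture("wrist")[:,:,::-1]
print(w[0:30,320].max(axis=1).tolist())
E
```

```text
[ 466.25461296 -267.21326401   71.20489566] [-0.62258396 -0.76199982 -0.69667949]
[37, 35, 36, 34, 37, 31, 35, 32, 33, 36, 30, 78, 191, 242, 242, 238, 218, 181, 149, 208, 210, 210, 214, 213, 215, 217, 217, 218, 218, 219]
```

Emit:
play_rows([
  [10,0,0,-0.01,0,0,0],
  [10,0,0,-0.008,0,0,0],
  [10,0,0,-0.005,0,0,0],
  [10,0,0,0,0,0,0],
  [10,0,0,0,0,0,0],
])

```text
time: 10.0
position: [466.0, -268.2, 52.3]
eef_rot: [[-0.019, 1.0, -0.011], [0.838, 0.022, 0.546], [0.546, 0.001, -0.838]]
wrist_force: [-0.7, -0.2, -1.2]
grip_width: 12.4
grasp_force: 116.1
```

Emit:
play_rows([
  [10,0,0,-0.002,0,0,0],
  [10,0,0,0,0,0,0],
  [10,0,0,0,0,0,0],
])

```text
time: 10.3
position: [466.2, -268.4, 50.9]
eef_rot: [[-0.019, 1.0, -0.011], [0.838, 0.022, 0.546], [0.546, 0.001, -0.838]]
wrist_force: [-0.0, 0.3, 0.0]
grip_width: 12.4
grasp_force: 116.5
```

Emit:
play_rows([
  [20,0,0,0,0,0,0],
  [26,0,0,0,0,0,0],
  [40,0,0,0,0,0,0],
  [55,0,0,0,0,0,0],
  [60,0,0,0,0,0,0],
  [60,0,0,0,0,0,0],
  [60,0,0,0,0,0,0],
  [60,0,-0.005,0.02,0,0,0],
  [60,0,-0.005,0.04,0,0,0],
  [60,0,0,0.05,0,0,0],
  [60,0,0,0,0,0,0],
  [60,0,0,0,0,0,0],
], squeeze=40)

```text
time: 11.5
position: [466.9, -277.6, 141.0]
eef_rot: [[-0.021, 1.0, -0.008], [0.84, 0.022, 0.542], [0.542, 0.004, -0.84]]
wrist_force: [-0.6, -0.5, 0.0]
grip_width: 59.8
grasp_force: 0.0
```

```bash
python3 - <<'E'
from h import *
s=bot.read_state(); print(s['position'],s['wrist_force'],s['joint_positions'].round(2))
w=eyes.capture("wrist")[:,:,::-1]; t=eyes.capture("top")[:,:,::-1]; cv2.imwrite("pics/t7.png",t)
cv2.imwrite("pics/w7.png",w)
c=cv2.resize(t[130:280,200:400],(640,480),interpolation=cv2.INTER_CUBIC)
cv2.imwrite("pics/p7.png",cv2.resize(np.hstack([w,c]),(800,300)))
E
```

```text
[ 466.9123872  -277.64767476  140.97594832] [-0.63809932 -0.46544717  0.04776095] [-0.9   0.5   1.46  0.34  1.65 -0.97]
```

View pics/p7.png

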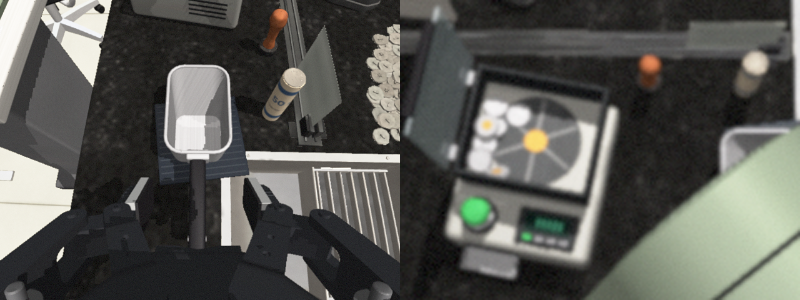

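The scoop stands level on the mat, released, and the coins are still in the hopper. Next: straighten the tool, close the fingers, raise and carry to the far side of the cover.

Emit:
play_rows([
  [60,0,0,0.055,0,0,0],
  [30,0,0,0.055,-0.0455,0,0],
  [0,0,0,0.055,-0.0455,0,0],
  [0,0,0,0.055,-0.0455,0,0],
  [0,0,0,0.055,-0.0455,0,0],
  [0,0,0,0,0,0,0],
  [0,0,0,0,0,0,0],
])

```text
time: 12.3
position: [466.4, -275.3, 359.6]
eef_rot: [[-0.021, 1.0, -0.01], [1.0, 0.021, 0.005], [0.005, -0.01, -1.0]]
wrist_force: [0.3, -1.1, -0.9]
grip_width: -0.1
grasp_force: 0.0
```

Emit:
play_rows([
  [0,0.0045,0.055,0,0,0,0],
  [0,0.0045,0.055,0,0,0,0],
  [0,0.0045,0.055,0,0,0,0],
  [0,0.0045,0.055,0,0,0,0],
  [0,0.0045,0.055,0,0,0,0],
  [0,0.0045,0.055,0,0,0,0],
  [0,0,0,0,0,0,0],
  [0,0,0,0,0,0,0],
])

```text
time: 13.1
position: [486.7, -11.9, 355.4]
eef_rot: [[-0.02, 1.0, -0.018], [1.0, 0.02, 0.007], [0.007, -0.017, -1.0]]
wrist_force: [-0.9, -1.0, -0.6]
grip_width: 0.0
grasp_force: 0.0
```

Emit:
play_rows([
  [0,0.004,0.0513,0.005,0,0,0],
  [0,0.004,0.0513,0.005,0,0,0],
  [0,0.004,0.0513,0,0,0,0],
  [0,0.004,0.0513,0,0,0,0],
  [0,0.004,0.0513,0,0,0,0],
  [0,0.004,0.0513,0,0,0,0],
  [0,0.004,0.0513,0,0,0,0],
  [0,0,0,0,0,0,0],
  [0,0,0,0,0,0,0],
])

```text
time: 14.0
position: [510.5, 273.7, 364.4]
eef_rot: [[-0.018, 1.0, -0.015], [1.0, 0.018, 0.003], [0.004, -0.015, -1.0]]
wrist_force: [-0.2, 0.2, 0.3]
grip_width: 0.0
grasp_force: 0.0
```

```bash
python3 - <<'E'
from h import *
s=bot.read_state(); print(s['position'],s['wrist_force'],s['joint_positions'].round(2))
w=eyes.capture("wrist"); cv2.imwrite("pics/w8.png",w[:,:,::-1])
# cover corner predictions
yaw=np.radians(-10); X=np.array([np.cos(yaw),np.sin(yaw),0]);Y=np.array([-np.sin(yaw),np.cos(yaw),0]);H=np.array([491,162,141.])
for a in (1.85,):
    for x in (-45,45): print(proj("wrist",H+x*X+140*(-np.cos(a)*Y+np.sin(a)*np.array([0,0,1])),s), (H+x*X+140*(-np.cos(a)*Y+np.sin(a)*np.array([0,0,1]))).round())
E
```

```text
[510.47802816 273.65090906 364.35533469] [-0.2210655   0.18731481  0.26440091] [0.34 0.16 1.33 0.01 1.67 0.32]
(np.float64(238.92614001936562), np.float64(328.7000786555142)) [453. 208. 276.]
(np.float64(360.7770806261558), np.float64(350.9838341178072)) [542. 192. 276.]
```

Emit:
play_rows([
  [0,0,0,-0.04,0,0,0],
  [0,0,0,-0.04,0,0,0],
  [0,0,0,-0.032,0,0,0],
  [0,-0.003,-0.0185,0,0,0,0],
  [0,-0.003,-0.0185,0,0,0,0],
  [0,-0.003,-0.0185,0,0,0,0],
  [0,-0.003,-0.0185,0,0,0,0],
  [0,-0.003,-0.0185,0,0,0,0],
  [0,-0.003,-0.0185,0,0,0,0],
])

```text
time: 14.95
position: [495.9, 184.8, 278.2]
eef_rot: [[-0.018, 1.0, -0.009], [1.0, 0.019, 0.006], [0.006, -0.009, -1.0]]
wrist_force: [1.5, 1.1, -0.4]
grip_width: 0.3
grasp_force: 0.2
```

Emit:
play_rows([
  [0,-0.003,-0.0185,0,0,0,0],
  [0,-0.003,-0.0185,0,0,0,0],
  [0,-0.003,-0.0185,0,0,0,0],
  [0,-0.003,-0.0185,0,0,0,0],
  [0,-0.003,-0.0185,0,0,0,0],
  [0,0,0,0,0,0,0],
])

```text
time: 15.55
position: [483.5, 110.4, 277.0]
eef_rot: [[-0.017, 1.0, -0.011], [1.0, 0.017, 0.005], [0.005, -0.011, -1.0]]
wrist_force: [0.7, 0.5, 0.4]
grip_width: 0.1
grasp_force: 0.0
```

Emit:
play_rows([
  [0,0,0,0.03,0,0,0],
  [0,0,0,0.03,0,0,0],
  [0,0,0,0,0,0,0],
  [0,0,0,0,0,0,0],
  [0,0,0,0,0,0,0],
  [0,0,0,0,0,0,0],
  [0,0,0,0,0,0,0],
  [0,0,0,0,0,0,0],
  [0,0,0,0,0,0,0],
  [0,0,0,0,0,0,0],
  [0,0,0,0,0,0,0],
  [0,0,0,0,0,0,0],
])

```text
time: 16.75
position: [483.7, 112.2, 325.1]
eef_rot: [[-0.019, 1.0, -0.011], [1.0, 0.019, 0.006], [0.006, -0.011, -1.0]]
wrist_force: [-0.2, -0.5, 0.6]
grip_width: 0.1
grasp_force: 0.0
```

Emit:
play_rows([
  [0,-0.025,0.01,0,0,0,0],
  [0,-0.025,0.01,0,0,0,0],
  [0,-0.025,0.01,0,0,0,0],
  [0,-0.025,0.01,0,0,0,0],
  [0,-0.01,0.008,0,0,0,0],
  [0,0,0,0,0,0,0],
  [0,0,0,0,0,0,0],
  [0,0,0,0,0,0,0],
  [0,0,0,0,0,0,0],
  [0,0,0,0,0,0,0],
  [0,0,0,0,0,0,0],
  [0,0,0,0,0,0,0],
])

```text
time: 17.95
position: [395.8, 150.5, 325.0]
eef_rot: [[-0.019, 1.0, -0.011], [1.0, 0.019, 0.006], [0.006, -0.011, -1.0]]
wrist_force: [-0.0, 1.0, 0.2]
grip_width: -0.2
grasp_force: 0.0
```

```bash
python3 - <<'E'
from h import *
s=bot.read_state(); print(s['position'],s['wrist_force'])
w=eyes.capture("wrist"); t=eyes.capture("top"); sc=eyes.capture("scene")
for n,i in (("w9",w),("t9",t),("s9",sc)): cv2.imwrite(f"pics/{n}.png",i[:,:,::-1])
for n,im in (("wrist",w),("top",t),("scene",sc)):
    h=cv2.cvtColor(im,cv2.COLOR_RGB2HSV); m=cv2.inRange(h,(50,120,60),(80,255,255))
    k,l,st,ce=cv2.connectedComponentsWithStats(m)
    for i in range(1,k):
        if st[i,4]>25: print(n,st[i],ce[i].round(1),on_z(n,ce[i],105,s).round(1))
# scene/top: strip pixels where a shut cover should put it, versus the open image
yaw=np.radians(-10); X=np.array([np.cos(yaw),np.sin(yaw),0]);Y=np.array([-np.sin(yaw),np.cos(yaw),0]);H=np.array([491,162,141.])
old={"scene":cv2.imread("pics/scene0.png"),"top":cv2.imread("pics/top0.png")}
for n,im in (("scene",sc),("top",t)):
  for a in (0,1.85):
    for r in (60,100,138):
      px=[proj(n,H+x*X+r*(-np.cos(a)*Y+np.sin(a)*np.array([0,0,1])))for x in(-35,0,35)]
      print(n,a,r,[(round(u),round(v),old[n][round(v),round(u)].tolist(),im[round(v),round(u),::-1].tolist()) for u,v in px])
E
```

```text
[395.80331595 150.46119438 325.00258608] [-0.03304506  1.00971487  0.1758207 ]
wrist [309 192  29  29 645] [323.  206.2] [398.7 152.8 105. ]
wrist [299 244   7   9  48] [301.8 248. ] [377.3 107.9 105. ]
wrist [307 256  13  23 162] [312.8 267.2] [389.4  86.8 105. ]
top [231 229  13  13 135] [237.  235.3] [398.3 150.9 105. ]
top [267 239  15   8  85] [274.2 242.1] [384.9  72.5 105. ]
scene [278 157   9   7  49] [281.9 159.8] [387.4 158.5 105. ]
scene 0 60 [(284, 136, [41, 43, 44], [166, 164, 150]), (279, 132, [41, 43, 44], [166, 165, 151]), (275, 127, [42, 43, 44], [165, 164, 149])]
scene 0 100 [(296, 133, [39, 42, 42], [164, 164, 149]), (291, 129, [41, 43, 44], [166, 165, 150]), (287, 124, [41, 43, 44], [165, 164, 149])]
scene 0 138 [(307, 131, [95, 100, 98], [72, 73, 69]), (303, 126, [46, 50, 51], [52, 53, 54]), (298, 121, [134, 148, 156], [53, 54, 55])]
scene 1.85 60 [(259, 125, [78, 80, 75], [142, 154, 159]), (255, 120, [78, 81, 77], [146, 160, 166]), (250, 115, [135, 146, 153], [136, 147, 153])]
scene 1.85 100 [(254, 114, [84, 85, 80], [154, 167, 174]), (250, 109, [88, 93, 92], [1
[... 346 characters left out ...]

top 0 100 [(275, 213, [113, 112, 112], [191, 186, 184]), (278, 197, [149, 152, 153], [197, 193, 190]), (282, 180, [109, 115, 117], [215, 213, 212])]
top 0 138 [(293, 216, [167, 174, 177], [67, 67, 69]), (297, 200, [129, 134, 137], [66, 64, 66]), (300, 184, [80, 82, 82], [70, 68, 71])]
top 1.85 60 [(213, 196, [79, 82, 76], [76, 87, 82]), (217, 178, [84, 84, 78], [75, 88, 79]), (221, 161, [86, 85, 81], [37, 42, 42])]
top 1.85 100 [(203, 189, [76, 75, 73], [172, 201, 187]), (207, 171, [51, 53, 52], [92, 106, 98]), (212, 154, [56, 54, 55], [57, 63, 59])]
top 1.85 138 [(193, 183, [23, 24, 25], [173, 203, 188]), (197, 164, [12, 15, 11], [135, 156, 145]), (202, 146, [77, 79, 80], [160, 187, 174])]
```

The cover is shut: the dark strip lies at the predicted shut position and the plate at its old open position is gone. The plunger is at about (398,151).

Emit:
play_rows([
  [0,0.0025,0.001,-0.055,0,0,0],
  [0,0,0,-0.055,0,0,0],
  [0,0,0,-0.055,0,0,0],
  [0,0,0,-0.05,0,0,0],
  [0,0,0,0,0,0,0],
  [0,0,0,0,0,0,0],
])

```text
time: 18.7
position: [397.6, 151.4, 153.4]
eef_rot: [[-0.019, 1.0, -0.012], [1.0, 0.019, 0.005], [0.006, -0.012, -1.0]]
wrist_force: [0.4, 0.2, -0.8]
grip_width: 0.1
grasp_force: 0.0
```

Emit:
play_rows([
  [0,0,0,-0.01,0,0,0],
  [0,0,0,-0.006,0,0,0],
  [0,0,0,-0.006,0,0,0],
  [0,0,0,-0.005,0,0,0],
  [0,0,0,0,0,0,0],
  [0,0,0,0,0,0,0],
])

```text
time: 19.3
position: [397.7, 151.4, 131.5]
eef_rot: [[-0.019, 1.0, -0.011], [1.0, 0.019, 0.006], [0.006, -0.011, -1.0]]
wrist_force: [-0.9, -0.1, -0.8]
grip_width: -0.1
grasp_force: 0.0
```

Emit:
play_rows([
  [0,0,0,-0.005,0,0,0],
  [0,0,0,-0.005,0,0,0],
  [0,0,0,-0.004,0,0,0],
  [0,0,0,0,0,0,0],
  [0,0,0,0,0,0,0],
])

```text
time: 19.8
position: [397.5, 151.4, 120.1]
eef_rot: [[-0.019, 1.0, -0.011], [1.0, 0.019, 0.005], [0.006, -0.011, -1.0]]
wrist_force: [0.4, 0.5, -0.1]
grip_width: -0.1
grasp_force: 0.0
```

```bash
python3 - <<'E'
from h import *
s=bot.read_state(); print(s['position'],s['wrist_force'],s['torque'])
for n in ("wrist","top","scene"):
    im=eyes.capture(n); cv2.imwrite(f"pics/{n}10.png",im[:,:,::-1])
    h=cv2.cvtColor(im,cv2.COLOR_RGB2HSV); m=cv2.inRange(h,(50,120,40),(80,255,255))
    k,l,st,ce=cv2.connectedComponentsWithStats(m)
    for i in range(1,k):
        if st[i,4]>15: print(n,st[i],ce[i].round(1))
    print(n,"tip",proj(n,s['position']+25*s['eef_rot'][:,2],s))
E
```

```text
[397.52390875 151.36109554 120.08639073] [ 0.36803435  0.51565844 -0.14563462] [-0.03850729  0.00793147 -0.01962705]
wrist [ 291  249   63   44 1789] [323.2 269.4]
wrist tip (np.float64(318.1954036954414), np.float64(277.12646464409244))
top [610  41   9   8  17] [614.9  44.1]
top [266 238  17   9  97] [274.4 242. ]
top tip (np.float64(237.44707463685313), np.float64(236.61699131933872))
scene [278 157   9   7  48] [282.  159.8]
scene tip (np.float64(282.19635686225774), np.float64(160.61065818305528))
```

Nothing is in contact yet; the scene's green blob hasn't changed. Descending gently while watching force.

Emit:
play_rows([
  [0,0,0,-0.003,0,0,0],
  [0,0,0,-0.002,0,0,0],
  [0,0,0,0,0,0,0],
])

```text
time: 20.25
position: [397.4, 151.3, 116.0]
eef_rot: [[-0.019, 1.0, -0.012], [1.0, 0.019, 0.005], [0.006, -0.012, -1.0]]
wrist_force: [0.6, 0.6, 0.2]
grip_width: -0.3
grasp_force: 0.0
```

```bash
python3 - <<'E'
from h import *
def tri(rs):
    A=np.zeros((3,3));b=np.zeros(3)
    for o,d in rs:
        d=d/np.linalg.norm(d);M=np.eye(3)-np.outer(d,d);A+=M;b+=M@o
    return np.linalg.solve(A,b).round(1)
R0=np.array([[-.019,1,-.011],[1,.019,.006],[.006,-.011,-1]])
s9=dict(position=np.array([395.8,150.46,325.0]),eef_rot=R0); s10=dict(position=np.array([397.5,151.36,120.1]),eef_rot=R0)
t=ray("top",(237,235.3));sc=ray("scene",(281.9,159.8));a=ray("wrist",(323,206.2),s9)
print(tri([t,sc]),tri([t,a]),tri([sc,a]))
b=cv2.imread("pics/wrist10.png"); h=cv2.cvtColor(b,cv2.COLOR_BGR2HSV); m=cv2.inRange(h,(50,120,40),(80,255,255))
for r in range(248,296,4):
    x=np.where(m[r])[0]; print(r,(x.min(),x.max(),len(x)) if len(x) else None)
d=cv2.absdiff(cv2.imread("pics/s9.png"),cv2.imread("pics/scene10.png")).max(axis=2)
for r in range(130,172,4): print(r,d[r,262:304:3].tolist())
E
```

```text
[399.3 151.7  97.1] [399.  151.9  99.8] [398.7 151.5  97.2]
248 None
252 (np.int64(308), np.int64(336), 29)
256 (np.int64(303), np.int64(341), 39)
260 (np.int64(298), np.int64(346), 49)
264 (np.int64(296), np.int64(348), 53)
268 (np.int64(294), np.int64(350), 57)
272 (np.int64(291), np.int64(352), 62)
276 (np.int64(291), np.int64(353), 63)
280 (np.int64(292), np.int64(352), 29)
284 (np.int64(292), np.int64(352), 27)
288 (np.int64(293), np.int64(351), 25)
292 (np.int64(347), np.int64(349), 3)
130 [0, 2, 1, 119, 122, 122, 124, 121, 124, 89, 55, 16, 2, 2]
134 [1, 1, 1, 100, 121, 122, 123, 124, 102, 117, 97, 125, 1, 1]
138 [3, 1, 1, 2, 81, 122, 128, 142, 162, 162, 157, 6, 3, 5]
142 [3, 3, 1, 1, 1, 107, 109, 41, 12, 6, 3, 5, 6, 7]
146 [5, 4, 5, 5, 5, 15, 52, 4, 6, 4, 6, 5, 2, 0]
150 [3, 5, 2, 5, 4, 3, 50, 2, 4, 4, 6, 4, 4, 4]
154 [2, 2, 3, 4, 5, 5, 43, 27, 10, 4, 6, 6, 1, 2]
158 [2, 4, 3, 3, 5, 4, 31, 30, 2, 2, 2, 2, 3, 1]
162 [2, 1, 2, 1, 1, 1, 32, 29, 4, 2, 1, 2, 5, 2]
166 [3, 1, 2, 0, 1, 1, 3, 1, 1, 1, 2, 1, 2, 2]
170 [1, 1, 1, 1, 2, 4, 4, 4, 4, 1, 1, 2, 1, 1]
```

Emit:
play_rows([
  [0,0,0,-0.003,0,0,0],
  [0,0,0,-0.002,0,0,0],
  [0,0,0,0,0,0,0],
])

```text
time: 20.55
position: [397.4, 151.4, 112.0]
eef_rot: [[-0.019, 1.0, -0.012], [1.0, 0.019, 0.005], [0.006, -0.012, -1.0]]
wrist_force: [0.6, 0.7, -0.5]
grip_width: -0.2
grasp_force: 0.0
```

```bash
python3 - <<'E'
from h import *
import time
s=bot.read_state(); print(s['position'],s['wrist_force'],s['torque'])
for n in ("wrist","scene"):
    im=eyes.capture(n); cv2.imwrite(f"pics/{n}11.png",im[:,:,::-1])
    h=cv2.cvtColor(im,cv2.COLOR_RGB2HSV); m=cv2.inRange(h,(50,120,40),(80,255,255))
    k,l,st,ce=cv2.connectedComponentsWithStats(m)
    for i in range(1,k):
        if st[i,4]>15: print(n,st[i],ce[i].round(1))
    if n=="wrist":
        for r in range(244,320,6):
            x=np.where(m[r])[0]; print(r,(x.min(),x.max(),len(x)) if len(x) else None, im[r,322].tolist())
a=cv2.imread("pics/scene11.png"); b=cv2.imread("pics/s9.png")
for r in range(138,170,4): print(r,a[r,270:296:4].tolist(),b[r,270:296:4].tolist())
E
```

```text
[397.41011055 151.35969308 111.96572592] [ 0.57977207  0.66648722 -0.46567482] [ 0.00491558 -0.01935797 -0.05849504]
wrist [ 290  253   66   44 1593] [324.3 272.3]
244 None [129, 126, 126]
250 None [129, 127, 125]
256 (np.int64(309), np.int64(336), 28) [44, 106, 55]
262 (np.int64(301), np.int64(344), 44) [44, 115, 59]
268 (np.int64(296), np.int64(349), 54) [47, 117, 62]
274 (np.int64(293), np.int64(352), 60) [44, 113, 59]
280 (np.int64(290), np.int64(355), 33) [92, 90, 89]
286 (np.int64(291), np.int64(354), 29) [98, 97, 96]
292 (np.int64(348), np.int64(354), 7) [89, 86, 86]
298 None [86, 84, 82]
304 None [88, 85, 81]
310 None [80, 78, 76]
316 None [84, 84, 82]
scene [278 158   9   6  39] [282.1 160.4]
138 [[168, 167, 154], [46, 47, 45], [43, 43, 44], [45, 46, 45], [43, 44, 43], [43, 43, 43], [47, 48, 48]] [[169, 169, 155], [165, 164, 150], [166, 165, 150], [180, 181, 166], [205, 206, 191], [201, 203, 188], [177, 180, 166]]
142 [[164, 165, 155], [188, 187, 172], [42, 41, 42], [42, 42, 42], [42, 43, 42], [39, 39, 39], [40, 42, 40]] [[164, 166, 156], [188, 188, 173], [152, 152, 139], [7
[... 613 characters left out ...]
43], [43, 45, 44], [43, 45, 45], [54, 57, 56]]
158 [[40, 42, 41], [39, 40, 40], [49, 73, 45], [84, 100, 81], [94, 145, 84], [88, 93, 93], [88, 91, 92]] [[42, 44, 44], [42, 44, 44], [74, 131, 62], [110, 206, 86], [97, 151, 86], [91, 96, 95], [89, 94, 93]]
162 [[85, 88, 89], [90, 94, 94], [59, 96, 53], [64, 112, 53], [57, 84, 53], [93, 98, 99], [44, 44, 44]] [[85, 89, 89], [90, 93, 94], [63, 101, 55], [82, 146, 66], [61, 86, 57], [95, 100, 101], [47, 49, 47]]
166 [[99, 104, 105], [94, 99, 99], [112, 112, 112], [108, 108, 109], [128, 128, 129], [112, 119, 119], [109, 115, 116]] [[101, 106, 106], [96, 101, 101], [111, 111, 112], [108, 108, 110], [129, 128, 130], [114, 119, 121], [110, 115, 116]]
```

Emit:
play_rows([
  [0,0,0,-0.002,0,0,0],
  [0,0,0,-0.002,0,0,0],
  [0,0,0,0,0,0,0],
])

```text
time: 20.95
position: [397.5, 151.4, 108.8]
eef_rot: [[-0.019, 1.0, -0.011], [1.0, 0.019, 0.005], [0.006, -0.011, -1.0]]
wrist_force: [-0.0, -0.3, 0.0]
grip_width: 0.3
grasp_force: 0.0
```

```bash
python3 - <<'E'
from h import *
s=bot.read_state(); R=s['eef_rot'];p=s['position']
for x in (0,6,11):
    print(x,[(L,round(proj("wrist",p+R@np.array([x,0,L]),s)[1])) for L in (0,5,10,15,20,25,30,38)])
im=eyes.capture("wrist"); cv2.imwrite("pics/w12.png",im[:,:,::-1])
for r in range(262,300,3): print(r,[int(v) for v in im[r,284:362:4].max(axis=1)], im[r,322].tolist())
b=cv2.imread("pics/w9.png")
print("w9 tips", [(r,b[r,318].tolist()) for r in range(222,330,6)])
E
```

```text
0 [(0, 298), (5, 294), (10, 289), (15, 285), (20, 281), (25, 277), (30, 274), (38, 268)]
6 [(0, 285), (5, 281), (10, 277), (15, 273), (20, 269), (25, 266), (30, 262), (38, 257)]
11 [(0, 274), (5, 270), (10, 266), (15, 263), (20, 259), (25, 256), (30, 253), (38, 248)]
262 [110, 36, 57, 135, 110, 89, 110, 116, 114, 110, 116, 111, 107, 107, 83, 118, 125, 62, 35, 107] [43, 113, 57]
265 [76, 35, 126, 142, 85, 111, 115, 118, 115, 113, 114, 113, 111, 106, 109, 79, 115, 122, 37, 60] [46, 118, 63]
268 [86, 38, 145, 87, 109, 116, 114, 123, 125, 124, 127, 120, 117, 109, 111, 102, 83, 145, 39, 48] [53, 123, 69]
271 [98, 36, 143, 108, 110, 112, 119, 119, 115, 113, 117, 115, 114, 112, 107, 104, 102, 133, 37, 63] [41, 113, 57]
274 [96, 41, 112, 108, 114, 116, 116, 113, 113, 113, 112, 118, 115, 112, 110, 109, 109, 85, 38, 76] [42, 115, 58]
277 [94, 35, 101, 111, 119, 115, 115, 115, 115, 115, 117, 117, 115, 112, 117, 106, 104, 90, 34, 83] [43, 114, 57]
280 [120, 40, 115, 110, 114, 94, 97, 96, 25, 33, 96, 97, 94, 116, 111, 111, 109, 107, 38, 100] [94, 91, 91]
283 [232, 42, 117, 110, 106, 96, 95, 99, 2
[... 282 characters left out ...]
]
292 [229, 64, 31, 25, 86, 95, 97, 86, 20, 24, 96, 96, 96, 26, 30, 28, 96, 105, 115, 123] [92, 89, 88]
295 [76, 29, 28, 21, 94, 99, 96, 85, 20, 26, 97, 92, 99, 33, 28, 26, 23, 105, 110, 121] [91, 87, 87]
298 [23, 29, 22, 32, 94, 95, 98, 73, 21, 26, 98, 95, 96, 33, 23, 26, 26, 78, 123, 118] [85, 83, 83]
w9 tips [(222, [129, 135, 139]), (228, [129, 134, 138]), (234, [115, 121, 124]), (240, [28, 28, 27]), (246, [36, 32, 29]), (252, [11, 22, 0]), (258, [106, 140, 60]), (264, [73, 97, 44]), (270, [27, 28, 18]), (276, [25, 31, 18]), (282, [27, 22, 23]), (288, [23, 25, 24]), (294, [14, 4, 10]), (300, [21, 19, 22]), (306, [27, 27, 30]), (312, [30, 31, 30]), (318, [44, 39, 41]), (324, [38, 39, 40])]
```

No contact yet, and the image suggests the tips are shorter than I assumed. I'll tilt the tool back toward the robot, so the gripper body stays clear of the cover, then press on.

Emit:
play_rows([
  [0,-0.004,0,0.01,0,-0.044,0],
  [0,0,0,0,0,-0.044,0],
  [0,0,0,0,0,0,0],
  [0,0,0,-0.006,0,0,0],
  [0,0,0,-0.004,0,0,0],
  [0,0,0,0,0,0,0],
])

```text
time: 21.6
position: [396.1, 151.4, 109.5]
eef_rot: [[-0.019, 0.965, 0.262], [1.0, 0.018, 0.005], [0.0, 0.262, -0.965]]
wrist_force: [0.1, 0.2, -0.9]
grip_width: -0.1
grasp_force: 0.0
```

Emit:
play_rows([
  [0,0,0,-0.002,0,0,0],
  [0,0,0,-0.002,0,0,0],
  [0,0,0,0,0,0,0],
])

```text
time: 21.9
position: [394.6, 151.3, 105.6]
eef_rot: [[-0.02, 0.965, 0.262], [1.0, 0.019, 0.005], [0.0, 0.262, -0.965]]
wrist_force: [0.6, 0.5, -0.5]
grip_width: 0.0
grasp_force: 0.0
```

Emit:
play_rows([
  [0,0.001,0,-0.002,0,0,0],
  [0,0,0,-0.002,0,0,0],
  [0,0,0,0,0,0,0],
])

```text
time: 22.2
position: [394.9, 151.4, 102.5]
eef_rot: [[-0.02, 0.965, 0.262], [1.0, 0.019, 0.005], [0.0, 0.262, -0.965]]
wrist_force: [-3.5, -0.0, 4.0]
grip_width: -0.1
grasp_force: 2.2
```

Emit:
play_rows([
  [0,0.001,0,-0.002,0,0,0],
  [0,0,0,-0.002,0,0,0],
  [0,0,0,0,0,0,0],
])

```text
time: 22.5
position: [396.1, 151.4, 99.5]
eef_rot: [[-0.02, 0.965, 0.262], [1.0, 0.019, 0.006], [0.0, 0.263, -0.965]]
wrist_force: [-3.0, -0.6, 4.5]
grip_width: 0.1
grasp_force: 2.6
```

```bash
python3 - <<'E'
from h import *
s=bot.read_state(); print(s['position'],s['wrist_force'])
for n in ("wrist","scene"):
    im=eyes.capture(n); cv2.imwrite(f"pics/{n}13.png",im[:,:,::-1])
    h=cv2.cvtColor(im,cv2.COLOR_RGB2HSV); m=cv2.inRange(h,(50,110,40),(80,255,255))
    k,l,st,ce=cv2.connectedComponentsWithStats(m)
    for i in range(1,k):
        if st[i,4]>15: print(n,st[i],ce[i].round(1))
    if n=="wrist":
        for r in range(230,310,5): print(r,[int(v) for v in im[r,264:390:6].max(axis=1)],np.where(m[r])[0][[0,-1]] if m[r].any() else '')
E
```

```text
[396.11551613 151.43150655  99.48582984] [-2.99216996 -0.60267981  4.53549352]
wrist [ 288  257   66   40 1364] [323.2 274.4]
230 [196, 236, 244, 238, 233, 234, 119, 120, 121, 122, 127, 120, 118, 135, 132, 115, 119, 118, 120, 121, 120] 
235 [204, 238, 228, 196, 160, 126, 98, 82, 61, 91, 120, 120, 121, 129, 134, 119, 117, 123, 119, 99, 104] 
240 [134, 145, 119, 123, 115, 27, 19, 30, 25, 25, 24, 85, 123, 122, 127, 120, 118, 119, 85, 90, 87] 
245 [132, 138, 119, 107, 26, 25, 44, 95, 96, 34, 33, 32, 96, 122, 124, 122, 119, 120, 80, 82, 90] 
250 [135, 120, 122, 26, 28, 42, 35, 84, 152, 126, 115, 30, 31, 114, 125, 121, 118, 121, 84, 86, 98] 
255 [134, 120, 33, 33, 38, 49, 132, 130, 122, 128, 129, 128, 63, 27, 129, 120, 120, 118, 83, 89, 105] 
260 [136, 120, 29, 45, 38, 134, 129, 109, 88, 103, 123, 107, 106, 35, 107, 120, 118, 96, 81, 86, 110] [310 334]
265 [138, 101, 27, 37, 132, 131, 99, 100, 157, 169, 175, 181, 179, 85, 38, 119, 117, 87, 86, 86, 80] [302 344]
270 [138, 58, 37, 43, 126, 100, 98, 117, 173, 190, 208, 201, 192, 107, 77, 120, 120, 82, 87, 89, 33] [295 348]
275 [137, 60, 43, 109, 125, 96, 116, 119, 122, 111, 229, 231, 233, 154, 111, 118, 121, 84, 87, 101, 21] [292 350]
280 [137, 75, 40, 140, 121, 112, 113, 98, 99, 26, 94, 100, 228, 191, 111, 111, 121, 83, 86, 110, 29] [290 352]
285 [182, 129, 43, 131, 84, 113, 107, 96, 97, 20, 99, 94, 229, 126, 122, 111, 103, 82, 87, 110, 27] [288 353]
290 [207, 140, 33, 127, 77, 86, 96, 94, 82, 23, 99, 95, 169, 97, 127, 112, 85, 84, 87, 70, 18] [288 353]
295 [240, 151, 54, 49, 26, 34, 97, 98, 91, 26, 96, 98, 26, 29, 22, 110, 81, 85, 95, 32, 27] [350 352]
300 [239, 239, 242, 35, 29, 30, 96, 98, 81, 19, 98, 99, 46, 24, 31, 119, 83, 83, 103, 24, 26] 
305 [238, 238, 238, 35, 32, 33, 96, 93, 69, 28, 100, 98, 69, 24, 32, 107, 82, 86, 108, 26, 28] 
scene [278 160   9   6  27] [281.4 162.7]
```

Contact found: 4.5 N, rising with the spring. Pressing on to the stop.

Emit:
play_rows([
  [0,0.0005,0,-0.003,0,0,0],
  [0,0.0005,0,-0.003,0,0,0],
  [0,0,0,-0.002,0,0,0],
  [0,0,0,0,0,0,0],
  [0,0,0,0,0,0,0],
])

```text
time: 23.1
position: [396.9, 151.6, 94.9]
eef_rot: [[-0.02, 0.965, 0.262], [1.0, 0.019, 0.005], [0.0, 0.262, -0.965]]
wrist_force: [-15.2, -2.3, 24.6]
grip_width: 0.2
grasp_force: 13.1
```

Emit:
play_rows([
  [0,-0.001,0,-0.001,0,0,0],
  [0,0,0,0,0,0,0],
  [0,0,0,0,0,0,0],
  [0,0,0,0,0,0,0],
])

```text
time: 23.5
position: [396.9, 151.6, 94.8]
eef_rot: [[-0.02, 0.964, 0.264], [1.0, 0.02, 0.005], [-0.0, 0.264, -0.965]]
wrist_force: [-16.0, -3.0, 28.7]
grip_width: 0.0
grasp_force: 14.7
```

```bash
python3 - <<'E'
from h import *
s=bot.read_state(); print(s['position'],s['wrist_force'])
for n in ("wrist","scene"):
    im=eyes.capture(n); cv2.imwrite(f"pics/{n}14.png",im[:,:,::-1])
    h=cv2.cvtColor(im,cv2.COLOR_RGB2HSV); m=cv2.inRange(h,(50,110,40),(80,255,255))
    k,l,st,ce=cv2.connectedComponentsWithStats(m)
    for i in range(1,k):
        if st[i,4]>15: print(n,st[i],ce[i].round(1))
    if n=="wrist":
        for r in range(230,310,6): print(r,[int(v) for v in im[r,264:390:6].max(axis=1)])
a=[cv2.imread(f"pics/{f}.png") for f in("s9","scene13","scene14")]
for r in range(154,176,2): print(r,[[i[r,c].tolist()[1]-i[r,c].tolist()[2] for c in range(276,292,2)] for i in a])
E
```

```text
[396.85735165 151.57080518  94.81987381] [-15.99424191  -3.02385546  28.67265906]
wrist [ 287  258   65   38 1312] [321.2 274.5]
230 [199, 233, 233, 235, 234, 235, 120, 118, 120, 120, 122, 120, 122, 134, 136, 135, 119, 119, 123, 122, 122]
236 [205, 239, 242, 235, 236, 237, 121, 121, 120, 123, 120, 117, 117, 130, 136, 121, 121, 120, 119, 118, 121]
242 [137, 241, 195, 121, 123, 40, 22, 28, 24, 12, 20, 84, 117, 120, 137, 116, 121, 120, 118, 86, 93]
248 [132, 132, 118, 105, 30, 25, 58, 87, 94, 30, 30, 36, 54, 119, 135, 119, 118, 119, 93, 86, 90]
254 [134, 121, 112, 29, 26, 35, 39, 103, 131, 134, 123, 104, 34, 51, 136, 117, 118, 119, 83, 82, 88]
260 [139, 122, 24, 33, 39, 78, 131, 112, 85, 97, 102, 85, 131, 36, 116, 120, 122, 123, 77, 83, 91]
266 [135, 116, 30, 36, 102, 127, 89, 131, 165, 171, 176, 178, 109, 93, 31, 121, 121, 119, 80, 87, 102]
272 [135, 42, 30, 35, 130, 88, 113, 117, 122, 121, 225, 220, 137, 112, 58, 121, 123, 98, 84, 89, 111]
278 [135, 54, 43, 91, 124, 107, 116, 120, 110, 102, 110, 218, 174, 125, 107, 120, 120, 80, 87, 87, 99]
284 [136, 61, 39, 136, 86, 112, 109, 97, 97,
[... 810 characters left out ...]
 [-1, -1, 1, 0, 1, 1, -1, 0]]
162 [[0, 46, 79, 80, 68, 29, 0, -1], [0, 95, 66, 16, 40, 58, 3, -1], [0, 68, 34, -1, 4, 28, 2, 0]]
164 [[-1, 0, 13, 16, 9, 1, 0, -1], [0, 32, 57, 58, 53, 22, 0, -1], [0, 81, 68, 46, 60, 55, 2, -1]]
166 [[1, -1, 0, -2, 0, -2, 1, -2], [0, 1, 5, 10, 8, 0, 2, -1], [-1, 11, 39, 44, 33, 10, 1, -2]]
168 [[1, 0, 0, 1, 0, 1, 1, -2], [0, 0, -2, -1, -1, 0, 1, -2], [-1, -1, 0, -1, 0, 0, 1, -1]]
170 [[-1, 1, 1, 0, 2, 1, 1, -2], [0, 0, 1, 0, 0, 2, -1, -2], [-1, 0, 1, 0, 0, 1, 0, -2]]
172 [[0, -1, 0, 1, 1, 0, -2, -1], [0, -1, -1, -1, 0, 0, -2, -1], [1, 1, 0, 0, 1, 0, -1, -1]]
174 [[-1, -1, -1, -1, 0, -1, 0, -1], [-2, -2, -2, -1, 0, -1, -1, -1], [-1, -1, -3, -2, -1, 0, -1, -2]]
```

```bash
python3 - <<'E'
from h import *
a=[proj("scene",(390,155,z)) for z in (105,95,85)]; print(a)
E
```

```text
[(np.float64(282.38998134770475), np.float64(159.04678627124088)), (np.float64(282.57423291410197), np.float64(161.9832713004941)), (np.float64(282.75736772937154), np.float64(164.9007233356727))]
```

The head dropped 2.98 px, against 2.93 px expected for 10 mm, so the plunger is at its stop. Retracting.

Emit:
play_rows([
  [0,-0.002,0,0.01,0,0,0],
  [0,-0.004,0,0.03,0,0,0],
  [0,0,0,0.05,0,0,0],
  [0,0,0,0.05,0,0,0],
  [0,0,0,0.05,0,0,0],
  [0,0,0,0.05,0,0,0],
  [0,0,0,0,0,0,0],
  [0,0,0,0,0,0,0],
  [0,0,0,0,0,0,0],
  [0,0,0,0,0,0,0],
])

```text
time: 24.6
position: [390.3, 151.1, 282.1]
eef_rot: [[-0.02, 0.966, 0.259], [1.0, 0.019, 0.005], [-0.0, 0.259, -0.966]]
wrist_force: [-0.4, -0.2, -0.1]
grip_width: 0.2
grasp_force: 0.0
```

```bash
python3 - <<'E'
from h import *
s=bot.read_state(); print(s['position'],s['wrist_force'])
t=eyes.capture("top")[:,:,::-1]; sc=eyes.capture("scene")[:,:,::-1]
cv2.imwrite("pics/t15.png",t);cv2.imwrite("pics/s15.png",sc)
b=cv2.imread("pics/s9.png")
for r in range(156,170,2): print(r,[[int(i[r,c,1])-int(i[r,c,2]) for c in range(276,292,2)] for i in (b,sc)])
d=cv2.absdiff(cv2.imread("pics/t9.png"),t).max(axis=2)
print("strip",[t[v,u].tolist() for u,v in((293,216),(297,200),(300,184))])
for n,(u,v) in dict(stamp=(324,166),rollA=(377,165),scoop=(388,212),till=(481,219),rollB=(487,257),stapler=(152,222)).items():
    e=cv2.absdiff(cv2.imread("pics/top0.png"),t).max(axis=2)[v-8:v+9,u-8:u+9]; print(n,e.mean().round(1))
E
```

```text
[390.32311893 151.13428995 282.14631732] [-0.44080909 -0.20543756 -0.0876836 ]
156 [[0, 0, 1, 6, 1, -1, 0, 0], [1, 2, 2, 6, 1, 0, -1, 0]]
158 [[1, 69, 118, 120, 124, 65, -1, 1], [1, 69, 118, 122, 124, 65, 0, 0]]
160 [[0, 103, 117, 122, 111, 91, 1, 0], [0, 104, 117, 121, 111, 90, 1, 0]]
162 [[0, 46, 79, 80, 68, 29, 0, -1], [-1, 45, 78, 80, 68, 29, 0, 0]]
164 [[-1, 0, 13, 16, 9, 1, 0, -1], [0, 0, 14, 17, 10, 0, 0, -1]]
166 [[1, -1, 0, -2, 0, -2, 1, -2], [2, 0, 1, -2, -1, -1, 2, -1]]
168 [[1, 0, 0, 1, 0, 1, 1, -2], [1, 0, 0, 0, 1, 0, 1, -1]]
strip [[66, 67, 68], [65, 64, 66], [73, 70, 72]]
stamp 3.8
rollA 3.1
scoop 30.2
till 1.3
rollB 3.2
stapler 144.2
```

```bash
python3 -c "
from plant import bot
print(bot.finish_job())"
```

```text
the job is handed in; nothing more can be done
None
```

I poured the coins into the hopper, set the scoop back on its mat, shut the cover, pressed the plunger to its stop and saw it spring back up, then handed the job in at about 25 s. I got no verdict back; I saw the coins clustered in the hopper but couldn't count all eight, and the arm hid the stapler in the last picture.

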